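# Isolate the hotplate stirrer, fit its shield, switch it on again

### The job

The hotplate stirrer is live and its splash shield still stands in the draining block. Switch the rotary isolator off (lever fully crosswise to its box), then lift the metal shield out of the block and slide it lower edge first all the way down into the slot of the rail on the front of the stirrer; only once it is fitted, turn the isolator fully back on (lever in line with the box). Keep the isolator off while you move the shield, and do not disturb the dish, the bottle or the jar.

Things in the scene. Friction and masses are not known exactly. Their poses are not given: they have to be found in the camera images.
- isolator: Rotary power isolator lying on the bench, fixed: grey box 160 (x) x 110 (y) x 62 mm high with a black cable gland sticking 30 mm out of its +x end and a black lever on top. Origin: centre of the underside, directly under the lever's vertical turning axis. It may stand left or right, at any yaw within 0.4 rad.
- isolator_handle (a joint): Lever angle, growing clockwise seen from above. 0 = ON (the start): lever points along the box's -x, in line with it, away from the gland. 1.571 = OFF: along the box's +y, crosswise. Hard stops just beyond. An over-centre spring holds it at each end; past half way (0.785) it springs to the other end by itself. Breaking out takes 0.4 N m (6 N at 75 mm from the axis).
- handle_tip (a point): Top of the free end of the lever, 100 mm from the turning axis, 106 mm above the bench. The lever is a black bar 22 mm wide, 26 mm tall (80 to 106 mm above the bench, 18 mm over the box), reaching 100 mm from the axis at this end and 25 mm at the other; a hub 48 mm across carries it.
- shield: Splash shield, loose, 0.2 to 0.35 kg: upright bare aluminium plate 6 mm thick (x), 150 mm wide (y), 100 mm high, with a black grip bar centred on its upper edge, 14 mm thick (x), 70 mm wide (y), from 95 to 122 mm above the lower edge. Origin: middle of the lower edge; z up along the plate. Either face may look forward. Starts upright in the draining block, 10 mm above the bench.
- rack: Draining block, fixed: white block 60 (x) x 180 (y) x 40 mm high, with a slot 10 x 154 mm open at the top, its floor 10 mm above the bench. Origin: centre of the underside. It stands on the side where the isolator is not, yaw within 0.4 rad.
- stirrer: Hotplate stirrer, fixed: white body 158 (x) x 170 (y) mm with a steel plate on top, 78 mm above the bench; along its front (-x side) runs an aluminium rail 40 (x) x 180 (y) x 45 mm high, its middle 100 mm in front of the origin. Origin: centre of the white body's underside; yaw within 0.3 rad.
- slot (a point): Middle of the floor of the slot in the stirrer's rail, 15 mm above the bench. The slot is 9 mm (x) x 153 mm (y), 30 mm deep, open at the top with a 3 mm chamfer; its axes are the stirrer's. Fully home, the shield's origin lies at this point.
- dish: White porcelain dish, 72 mm across, 28 mm high, loose on the stirrer's plate. Origin: centre of the underside. Leave alone.
- wash_bottle: White bottle with red cap, 68 mm across, 170 mm high, loose on the bench beyond the work. Origin: centre of the underside. Leave alone.
- jar: Amber jar with black cap, 72 mm across, 100 mm high, loose on the bench beyond the work. Origin: centre of the underside. Leave alone.
Things that resemble listed ones, but are neither listed nor needed, are in the scene too. Of the things that look like the shield, the larger one is meant. Leave any green look-alike of the isolator alone.

How it is judged:
On the way, in this order (a step that is already met when the one before it is completed fails the run):
1. the isolator is switched fully off (value of joint isolator_handle above 1.42 rad), for 0.2 s.
2. the shield is fully home in the stirrer's slot, the isolator still off (horizontal distance between shield and slot below 0.008 m and z of shield in the frame of slot below 0.005 m and angle between shield's own z axis and vertical below 0.08 rad and angle between the y axis of shield and the y axis of stirrer, either way round below 0.08 rad and value of joint isolator_handle above 1.42 rad), for 0.2 s.
3. the isolator is switched fully on again (value of joint isolator_handle below 0.15 rad), for 0.2 s.
At the end, for the whole second after the job is handed in: The shield stands at rest in the stirrer's slot: origin within 8 mm sideways and 5 mm in height of the slot-floor point, upright within 0.08 rad, in line with the slot within 0.08 rad; the lever is at rest at its on detent (joint below 0.15) (horizontal distance between shield and slot below 0.008 m and z of shield in the frame of slot below 0.005 m and angle between shield's own z axis and vertical below 0.08 rad and angle between the y axis of shield and the y axis of stirrer, either way round below 0.08 rad and value of joint isolator_handle below 0.15 rad and linear speed of shield below 0.02 m/s and velocity of joint isolator_handle between -0.1 and 0.1 rad/s); the robot touches nothing.
It fails at once if the shield is carried about (over 40 mm from its start and not in the slot) while the isolator is not off (value of joint isolator_handle below 1 rad and distance of shield from where it was at the start of the episode above 0.04 m and (horizontal distance between shield and slot above 0.02 m or z of shield in the frame of slot above 0.02 m)).
It fails at once if the dish is moved more than 30 mm or tipped (distance of dish from where it was at the start of the episode above 0.03 m or angle between dish's own z axis and vertical above 0.5 rad).
It fails at once if the bottle is moved more than 30 mm or tipped (distance of wash_bottle from where it was at the start of the episode above 0.03 m or angle between wash_bottle's own z axis and vertical above 0.5 rad).
It fails at once if the jar is moved more than 30 mm or tipped (distance of jar from where it was at the start of the episode above 0.03 m or angle between jar's own z axis and vertical above 0.5 rad).
It also fails if it takes over 70 s, if anything falls off the work surface, if the arm or the gripper's body presses on something with over 40 N, if the wrist force passes 120 N, or if a joint passes its speed limit or range.

### The arm

A 7-joint arm with a two-finger parallel gripper is mounted at the origin on the work surface. World frame = base frame: x ahead of the robot, y to its left, z up, the work surface at z = 0. Lengths are in m, angles in rad, forces in N, time in s.
With the tool pointing down it reaches from about 0.425 to 0.925 m from the base axis. Payload 6.8 kg.
Tool frame: the origin (TCP) lies between the finger pads; the fingertips stand r.tip_extent ahead of it and the grasp point (between the pads) lies 5 mm behind it (r.tip_extent is the distance from the TCP to the fingertips, in m); y points along the fingers, x is the direction in which the jaws open and shut, and the axes are right-handed (so a half turn about y gives the same grasp; the last joint's range is limited). The gripper opens to 85 mm and grips with 20 to 120 N. Pads are 22 mm wide; open, the fingers measure 114 mm over their backs; the gripper's body (76 mm by 85 mm) begins 54 mm behind the grasp point. The pads swing forward as they close: fully open they stand 13 mm farther back than shut.
Start: joints at [-0.108, 0.477, 0.022, 1.555, -0.011, 1.109, -0.083], TCP at [0.675, 0, 0.245] pointing down, gripper open.
Joint ranges: [-2.96, 2.96], [-0.34, 2.1], [-1.41, 1.46], [0.24, 2.44], [-1.37, 4.51], [0.17, 1.92], [-2.96, 2.96]. Speed limits (rad/s): [2.39, 2.39, 3.14, 3.14, 3.14, 3.14, 3.14].

### API

Orientations are given as a rotation vector (axis times angle).
In Python, from bench import r gives the robot as it stands.
- The arm moves only by the tool send_rows, never from a script. Its argument "plan" is a list of rows, each a list of 5 numbers: the shift along the tool's x, y, z in cm, then the turn about the tool's y in degrees, then the opening, from 0 (shut) to 1 (fully open). In form: [[dx, dy, dz, spin, grip], ...]. A call has 1 to 12 rows; each row shifts and turns the commanded pose from where the row before left it, along the tool's axes as they then stand; what a row does not reach is not made up. A row lasts 1/8 s, in which the tool goes at most 62.5 mm and 10.7 degrees, less where a joint would pass 70% of its speed; a pose out of reach is approached as far as the arm can. A call is refused whole if a number of a shift passes 6.25 or a number of a turn 10.7, either way. A call with a gripper value outside its range is refused whole. The fingers move at their own pace and stop on an object; "force" is the grip in N (left out, the last holds). Time passes only in rows, so rows that do not move let the fingers close. It gives the time, the measured TCP pose, the force and the opening at its end, in the units of the state.
- r.get_obs(): the state, without advancing time (a new reading comes with each control period).
- r.grab_frame(name): name is "scene" or "side" or "wrist"; returns a dict with "image" (400x640x3 uint8, red, green, blue), "camera_matrix" (3x3 intrinsics, pixels), "cam_to_world" (4x4, takes a point from camera to world coordinates). Camera axes: x right, y down, z forward; pixel columns grow to the right and rows downward; lengths in m; the calibration is good to about 2 mm. A picture is of the moment at which its call begins. There is no depth.
- r.hand_in(): hands the job in, once; it reports no verdict.
Trained networks look in the newest picture that a camera, given by its name, has taken for a name from the list of things; names that differ only in an ending like _2 or _b are one class to them, and where a whole thing is asked for, a point or a joint stands for the part that bears it (a point fixed in the world has none). Each returns a list of dicts, best first, with "p" (0 to 1); they miss things now and then, are a little off and sometimes report something else, mostly with a low value. They report only what shows in the picture. A call takes as long as a camera call. They do not tell look-alikes from the thing itself.
- r.recognise(camera, target): "rect" ([left, top, right, bottom] in pixels, round what is visible of it).
The state is a dict: "clock": time; "joints": joint angles; "qvel": joint speeds; "tau": joint torques, N m; "tcp_pos": TCP position; "orientation": TCP orientation; "contact_force": force on the tool from outside, world axes, zero at the start; "moment": the same for the moment, N m; "grip_width": finger opening in m.
Only numpy, scipy, OpenCV 4.12 (cv2) and the standard library are available. Lean on these libraries where they do the work, as an engineer would, in place of code of your own. Each camera call takes 0.05 s, during which the arm holds its last target.

## Working session

There is one attempt and no reset: what is moved stays moved. The work goes in short steps, Python scripts to look and compute and a tool call to move; the robot and the scene stay as the last step left them, time stands still between calls to the robot, and variables do not carry over. Pictures are saved under pics/ and viewed, and the job is handed in when it is done.

Besides the shell and the picture viewer there is one more tool, called after "Call:" by a JSON object that holds its "api" and its "payload", one argument or row to a line. send_rows: Moves the arm, as the interface text tells. Its arguments: {"type":"object","properties":{"plan":{"type":"array","items":{"type":"array","items":{"type":"number"}}},"force":{"type":"number"}},"required":["plan"]}

```bash
mkdir -p pics; ls
python3 - <<'E'
from bench import r
import cv2
o=r.get_obs();print(o, r.tip_extent)
for c in ["scene","side","wrist"]:
    f=r.grab_frame(c);cv2.imwrite(f"pics/{c}0.png",f["image"][:,:,::-1]);print(c,f["camera_matrix"].tolist(),f["cam_to_world"].round(4).tolist())
    for t in ["isolator","isolator_handle","shield","rack","stirrer","dish","wash_bottle","jar"]:
        print(t,[(d["p"],d["rect"]) for d in r.recognise(c,t)][:4])
E
```

```text
pics
{'clock': 0.0, 'joints': array([-0.10811047,  0.47779572,  0.0223383 ,  1.55646833, -0.01151794,
        1.10929346, -0.08310778]), 'qvel': array([-0.0001371 , -0.0007267 ,  0.00032825,  0.00105752,  0.00021802,
        0.00198751, -0.00057531]), 'tau': array([-5.45967814e-04, -5.96443820e+01,  1.60769675e+00, -2.81194621e+01,
        1.24063640e-02,  9.39900521e-03,  2.20753498e-05]), 'tcp_pos': array([ 6.74425570e-01, -8.18084373e-07,  2.44321473e-01]), 'orientation': array([-1.57091592e+00,  1.42599065e-03,  1.45330107e-03]), 'contact_force': array([-0.1969966 , -0.46195985, -0.94874412]), 'moment': array([ 0.00064839, -0.01639209, -0.01404007]), 'grip_width': 0.08517618850510876} 0.014
scene [[397.2173437406464, 0.0, 323.55427047239374], [0.0, 397.2173437406464, 203.57256743364152], [0.0, 0.0, 1.0]] [[-0.2936, 0.5187, -0.803, 1.4253], [0.9559, 0.1632, -0.2442, 0.3318], [0.0044, -0.8393, -0.5437, 0.6736], [0.0, 0.0, 0.0, 1.0]]
isolator [(0.77, [467.0, 188.0, 532.1, 260.6]), (0.6, [397.7, 183.9, 421.5, 219.3]), (0.59, [382.5, 185.2, 440.2, 250.5])]
isolator_handle [(0.69, [486
[... 961 characters left out ...]
]
stirrer [(0.64, [300.4, 204.1, 387.8, 270.0])]
dish [(0.81, [350.2, 206.9, 377.7, 227.2])]
wash_bottle [(0.85, [416.4, 240.7, 453.6, 323.5])]
jar [(0.73, [349.3, 150.3, 366.2, 188.7])]
wrist [[279.76421435681806, 0.0, 320.3724269855702], [0.0, 279.76421435681806, 200.85624942775783], [0.0, 0.0, 1.0]] [[1.0, 0.0006, -0.0006, 0.6752], [0.0003, -0.9503, -0.3112, 0.0792], [-0.0008, 0.3112, -0.9503, 0.3744], [0.0, 0.0, 0.0, 1.0]]
isolator [(0.52, [174.1, 116.5, 349.4, 275.7])]
isolator_handle []
shield []
rack [(0.78, [223.4, 312.7, 262.0, 362.6])]
stirrer [(0.87, [175.7, 116.8, 352.5, 276.8])]
dish [(0.81, [260.2, 198.8, 329.0, 260.0])]
wash_bottle [(0.77, [337.0, 319.8, 384.0, 352.0])]
jar []
```

View pics/scene0.png

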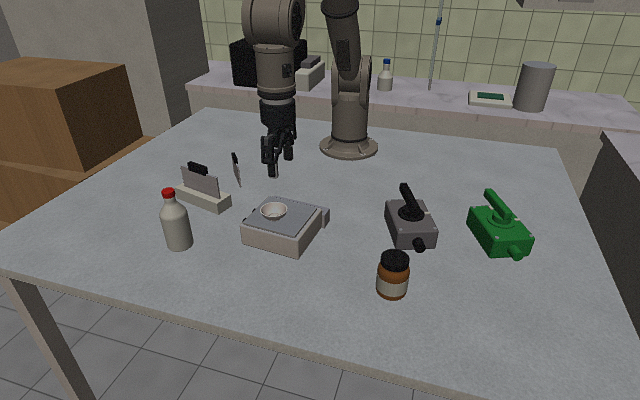

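View pics/side0.png

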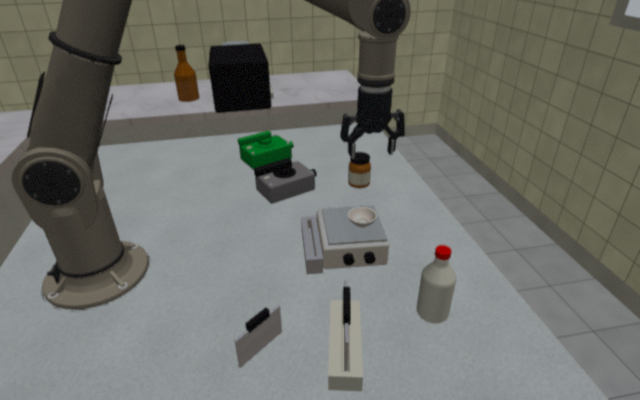

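View pics/wrist0.png

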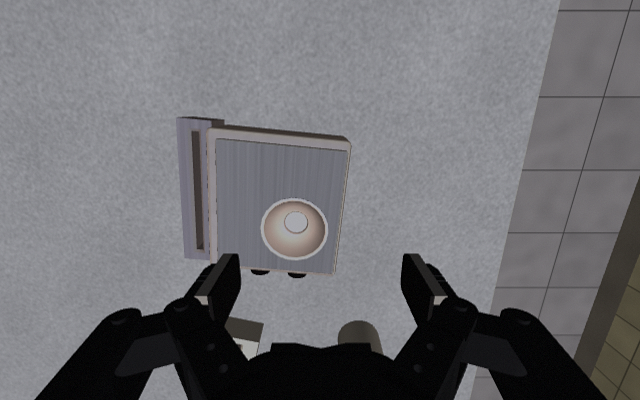

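The shields are at scene (201,178), in the block, and (236,167), free-standing and smaller, so I want the one in the block. The isolators are the grey one at (411,217) and the green one at (500,225), and I want the grey one. I'll check the choice in close crops.

Run:
```python
import cv2,numpy as np
def crop(n,x0,y0,x1,y1,s):
    return cv2.resize(cv2.imread(f"pics/{n}0.png")[y0:y1,x0:x1],None,fx=s,fy=s,interpolation=cv2.INTER_CUBIC)
a=crop("scene",370,170,450,260,5);b=crop("side",235,120,325,210,4)
cv2.imwrite("pics/c_iso.png",np.hstack([a,cv2.copyMakeBorder(b,0,450-360,0,0,0)]))
a=crop("scene",160,140,250,220,4);b=crop("side",315,270,375,400,4)
cv2.imwrite("pics/c_rack.png",np.hstack([cv2.copyMakeBorder(a,0,520-320,0,0,0),b]))
```

```text
(no output)
```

View pics/c_iso.png

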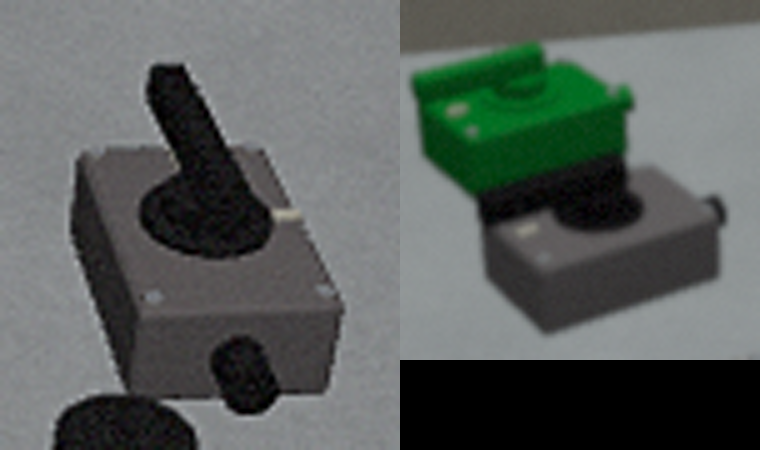

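View pics/c_rack.png

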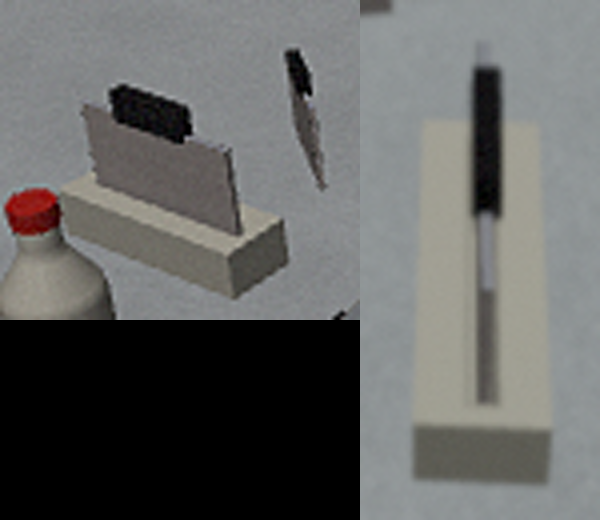

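```bash
cat > h.py <<'E'
import numpy as np,cv2
from scipy.optimize import least_squares
def cam(f): return np.array(f["camera_matrix"]),np.array(f["cam_to_world"])
def proj(c,P):
    K,T=c;P=np.atleast_2d(P);p=(P-T[:3,3])@T[:3,:3];q=p@K.T;return q[:,:2]/q[:,2:]
def ray(c,px,z):
    K,T=c;d=T[:3,:3]@np.linalg.solve(K,[px[0],px[1],1.]);o=T[:3,3];return o+d*(z-o[2])/d[2]
def place(p,L):
    L=np.atleast_2d(L);s,k=np.sin(p[2]),np.cos(p[2])
    return np.c_[p[0]+k*L[:,0]-s*L[:,1],p[1]+s*L[:,0]+k*L[:,1],L[:,2]]
def fit(obs,x0):  # obs: list of (cam, local pts, px)
    fn=lambda p:np.concatenate([(proj(c,place(p,L))-px).ravel() for c,L,px in obs])
    s=least_squares(fn,x0,loss='soft_l1');return s.x,fn(s.x).reshape(-1,2)
E
python3 - <<'E'
from h import *; from bench import r
S=cam(r.grab_frame("scene"));D=cam(r.grab_frame("side"));W=cam(r.grab_frame("wrist"))
a,b,h=.08,.055,.062
p,e=fit([(S,[[a,-b,h],[a,b,h],[-a,-b,h],[-a,b,h],[a,-b,0],[a,b,0]],np.array([[397,232],[438.4,231.6],[387,201],[423.6,200],[396,248.6],[435.6,248.4]])),
 (D,[[-a,-b,0],[a,-b,0],[-a,-b,h],[a,-b,h],[-a,b,h]],np.array([[271.2,203.2],[314.5,189.5],[270.7,188],[315,175.5],[256.2,175.5]]))],[.7,.3,0])
print("iso",p.round(4),e.round(1).tolist())
print("lever tip",place(p,[[-.1,0,.106]]),proj(S,place(p,[[-.1,0,.106]])))
a,b,h=.03,.09,.04
p,e=fit([(S,[[a,-b,h],[a,b,h],[-a,b,h],[a,b,0],[-a,b,0]],np.array([[175.5,188],[218.75,203.75],[232,194.5],[218.75,214.25],[231.75,205]])),
 (D,[[-a,-b,h],[a,-b,h],[-a,b,h],[a,b,h],[-a,-b,0],[a,-b,0]],np.array([[328.25,376.25],[363,377],[330.5,300.5],[360,300.5],[328.5,389.5],[362,390.75]]))],[.7,-.3,0])
print("rack",p.round(4),e.round(1).tolist())
for n,px,z in [("rail-x+y",(178,118),.045),("rail-x-y",(185,259),.045),("slot+y",(196,130),.045),("slot-y",(200,250),.045)]: print(n,ray(W,px,z).round(4))
E
```

```text
iso [0.4998 0.3    0.3451] [[0.0, 0.1], [1.1, -0.6], [-1.2, -2.3], [-0.2, -2.1], [-1.5, 2.3], [0.1, 1.4], [-0.3, 0.6], [1.9, -0.1], [-1.3, -1.9], [1.1, -3.2], [-1.9, -4.3]]
lever tip [[0.40567433 0.266151   0.106     ]] [[404.91213235 181.62453739]]
rack [ 0.5304 -0.3341 -0.2416] [[-1.9, -1.2], [-2.5, -0.8], [-1.7, -0.6], [-0.6, -0.0], [0.1, -0.1], [-0.0, -0.9], [0.1, -0.4], [-0.2, -1.2], [-0.9, -0.5], [-0.3, 0.0], [0.2, 0.0]]
rail-x+y [0.514  0.0697 0.045 ]
rail-x-y [ 0.4949 -0.1102  0.045 ]
slot+y [0.5326 0.0565 0.045 ]
slot-y [ 0.5167 -0.0968  0.045 ]
```

Call:
{"api": "send_rows", "payload": {
  "plan": [
    [-2.5, 0, 4.7, 0, 0],
    [-2.5, 0, 4.7, 0, 0],
    [-2.5, 0, 4.7, 0, 0],
    [-2.5, 0, 4.7, 0, 0],
    [-2.5, 0, 4.7, 0, 0],
    [-2.5, 0, 4.7, 0, 0],
    [-2.5, 0, 4.7, 0, 0],
    [0, 0, 0, 0, 0],
    [0, 0, 0, 0, 0]
  ]
}}

```text
clock: 2.62
tcp_pos: [0.5003, 0.3285, 0.2453]
orientation: [-1.571, -0.0, -0.0]
contact_force: [-0.1, -0.9, 0.2]
grip_width: 0.0
```

Run:
```python
from h import *; from bench import r
o=r.get_obs();print(o["tcp_pos"],o["orientation"],o["clock"],o["contact_force"])
f=r.grab_frame("wrist");W=cam(f);im=f["image"][:,:,::-1].copy();print(W[1].round(4).tolist())
np.savez("w1.npz",K=W[0],T=W[1]);cv2.imwrite("pics/wrist1.png",im)
p=[.4998,.3,.3451]
```

```text
[0.50034636 0.32853048 0.2453145 ] [-1.57134617e+00 -3.09066510e-04 -3.42396680e-04] 2.625 [-0.10040992 -0.86954623  0.18096689]
[[1.0, 0.0004, -0.0003, 0.5004], [0.0003, -0.9502, -0.3118, 0.4077], [-0.0004, 0.3118, -0.9502, 0.3743], [0.0, 0.0, 0.0, 1.0]]
```

View pics/wrist1.png

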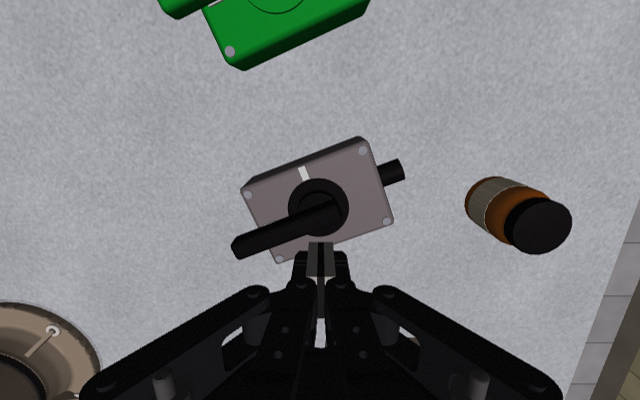

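Run:
```python
import cv2
im=cv2.imread("pics/wrist1.png")[120:280,220:420];cv2.imwrite("pics/c1.png",cv2.resize(im,None,fx=3.75,fy=3.75,interpolation=cv2.INTER_CUBIC))
```

```text
(no output)
```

View pics/c1.png

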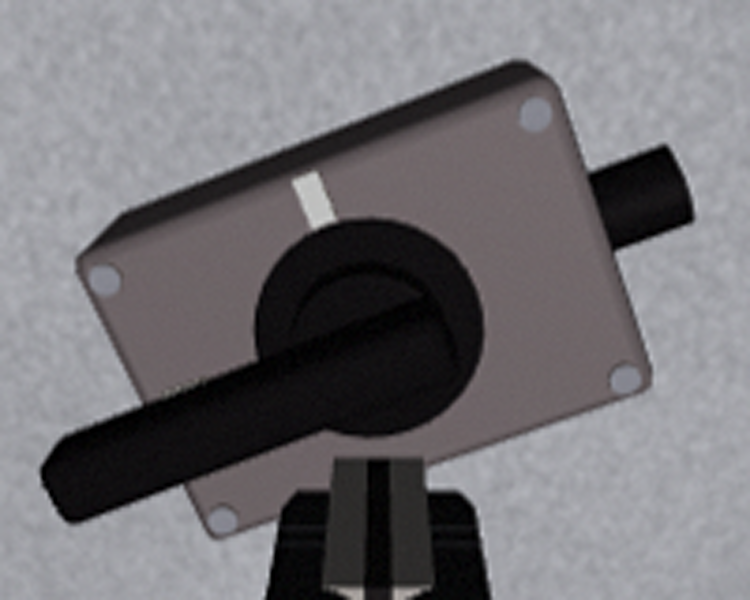

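Run:
```python
from h import *
d=np.load("w1.npz");W=(d["K"],d["T"])
px=np.array([[241.3,189.9],[367.2,141.3],[393.9,224],[276,264]])
a,b,h=.08,.055,.062
p,e=fit([(W,[[-a,b,h],[a,b,h],[a,-b,h],[-a,-b,h]],px)],[.5,.3,.34]);print(p,e.round(1))
print(proj(W,place(p,[[-.1,0,.106]])))
for L in [(-.075,-.055),(-.075,-.024)]:print(L,place(p,[[*L,0]]))
def uw(th,dd,R=.075): return [-R*np.cos(th)-dd*np.sin(th),R*np.sin(th)-dd*np.cos(th),0]
for th in np.arange(0,1.7,.2):print(round(th,2),place(p,[uw(th,.024)])[0].round(3)[:2])
```

```text
[0.49767615 0.29670848 0.3732865 ] [[-4.7 -0.1]
 [ 0.5 -2.8]
 [ 2.5  0.9]
 [-0.5  3.1]]
[[231.3217702  253.31674622]]
(-0.075, -0.055) [[0.44789838 0.2181453  0.        ]]
(-0.075, -0.024) [[0.43659337 0.24701045 0.        ]]
0.0 [0.437 0.247]
0.2 [0.428 0.26 ]
0.4 [0.422 0.275]
0.6 [0.419 0.29 ]
0.8 [0.419 0.306]
1.0 [0.423 0.321]
1.2 [0.429 0.336]
1.4 [0.438 0.348]
1.6 [0.45  0.359]
```

Call:
{"api": "send_rows", "payload": {
  "plan": [
    [-1.8, 0, -4, 0, 0],
    [-1.8, 0, -4, 0, 0],
    [-1.8, 0, -4, 0, 0],
    [0, 5, 0, 0, 0],
    [0, 5, 0, 0, 0],
    [0, 5, 0, 0, 0],
    [0, 0.9, 0, 0, 0],
    [0, 0, 0, 0, 0]
  ]
}}

```text
clock: 3.68
tcp_pos: [0.4468, 0.2084, 0.0868]
orientation: [-1.571, 0.001, -0.001]
contact_force: [0.3, 0.3, -0.3]
grip_width: -0.0002
```

Run:
```python
from h import *; from bench import r
for c in ["wrist","side"]:
  f=r.grab_frame(c);cv2.imwrite(f"pics/{c}2.png",f["image"][:,:,::-1])
a=cv2.imread("pics/side2.png")[100:220,200:360];b=cv2.imread("pics/wrist2.png")
cv2.imwrite("pics/c2.png",np.vstack([cv2.resize(a,None,fx=3,fy=3),cv2.resize(b,(480,300))]) [:600])
```

```text
(no output)
```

View pics/c2.png

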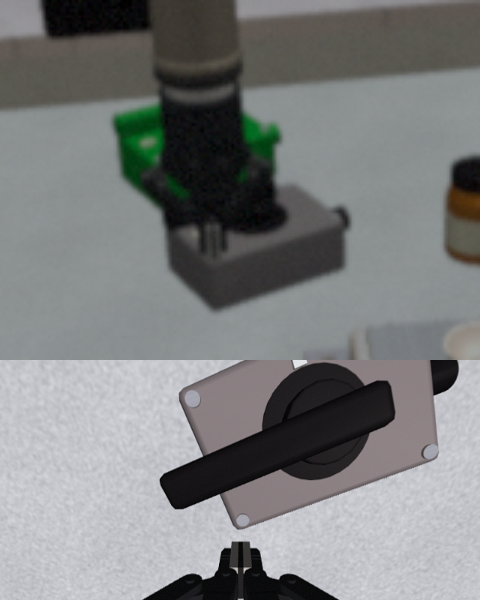

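Call:
{"api": "send_rows", "payload": {
  "plan": [
    [-0.5, 0, 2, 0, 0],
    [-0.5, 0, 1.8, 0, 0],
    [-0.9, 0, 1.4, 0, 0],
    [-0.6, 0, 1.5, 0, 0],
    [-0.3, 0, 1.5, 0, 0],
    [0, 0, 1.6, 0, 0],
    [0.4, 0, 1.5, 0, 0],
    [0.6, 0, 1.5, 0, 0],
    [0.9, 0, 1.2, 0, 0],
    [0, 0, 0, 0, 0]
  ]
}}

```text
clock: 5.03
tcp_pos: [0.4378, 0.3506, 0.0864]
orientation: [-1.569, -0.001, -0.0]
contact_force: [0.2, -0.6, 0.5]
grip_width: 0.0
```

Run:
```python
from h import *; from bench import r
for c in ["wrist","scene"]:
  f=r.grab_frame(c);cv2.imwrite(f"pics/{c}3.png",f["image"][:,:,::-1])
a=cv2.imread("pics/scene3.png")[150:270,340:500];b=cv2.imread("pics/wrist3.png")
cv2.imwrite("pics/c3.png",np.vstack([cv2.resize(a,None,fx=3,fy=3),cv2.resize(b,(480,300))]) [:600])
```

```text
(no output)
```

View pics/c3.png

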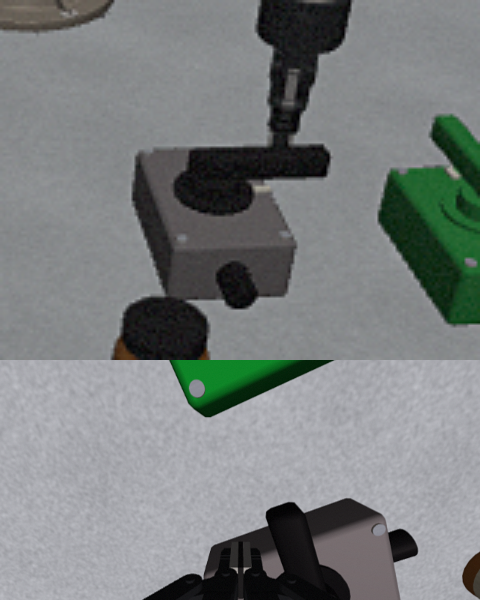

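Call:
{"api": "send_rows", "payload": {
  "plan": [
    [-0.5, -4, -0.3, 0, 0],
    [0, -6, 0, 0, 0],
    [0, -6, 0, 0, 1],
    [0, 0, 0, 0, 1]
  ]
}}

```text
clock: 5.62
tcp_pos: [0.4341, 0.3473, 0.2515]
orientation: [-1.564, -0.005, -0.006]
contact_force: [1.6, 0.7, -1.2]
grip_width: 0.0358
```

Run:
```python
from h import *; from bench import r
f=r.grab_frame("wrist");W=cam(f);im=f["image"][:,:,::-1].copy()
p=[.4977,.2967,.373]
for th in (1.42,1.571):
  q=proj(W,place(p,[[0,0,.106],[-.1*np.cos(th),.1*np.sin(th),.106]])).astype(int)
  cv2.line(im,tuple(q[0].tolist()),tuple(q[1].tolist()),(0,0,255) if th<1.5 else (0,255,0),1)
cv2.imwrite("pics/wrist4.png",im)
cv2.imwrite("pics/c4.png",cv2.resize(im[40:340,200:520],None,fx=2,fy=2))
```

```text
(no output)
```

View pics/c4.png

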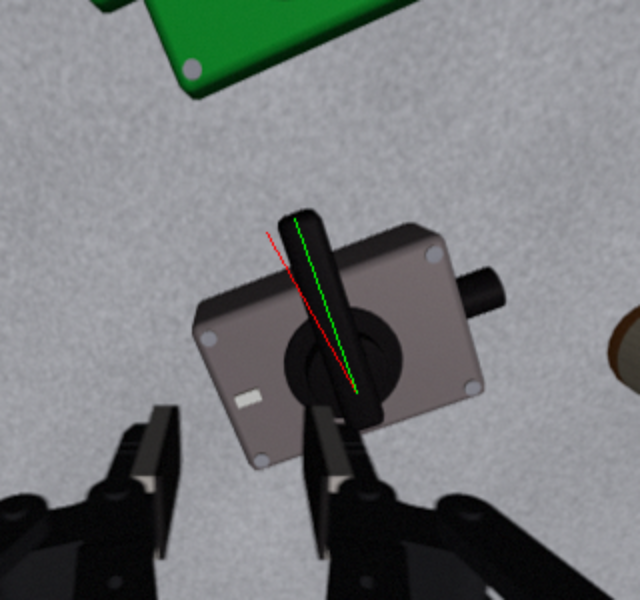

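The red line marks 1.42 rad and the green line 1.571 rad. The lever at (325,310) in the crop lies along the green line, so the isolator is off. Next I'll look at the rail.

Call:
{"api": "send_rows", "payload": {
  "plan": [
    [1.5, 0, -5.5, 0, 1],
    [1.5, 0, -5.5, 0, 1],
    [1.5, 0, -5.5, 0, 1],
    [1.5, 0, -5.5, 0, 1],
    [1.5, 0, -5.5, 0, 1],
    [1.5, 0, -5.5, 0, 1],
    [0, 0, 0, 0, 1],
    [0, 0, 0, 0, 1]
  ]
}}

```text
clock: 6.68
tcp_pos: [0.5209, 0.0161, 0.2449]
orientation: [-1.571, 0.003, 0.002]
contact_force: [0.2, -0.0, 0.2]
grip_width: 0.0855
```

Run:
```python
from h import *; from bench import r
f=r.grab_frame("wrist");W=cam(f);im=f["image"][:,:,::-1].copy();np.savez("w5.npz",K=W[0],T=W[1]);print(W[1][:3,3])
cv2.imwrite("pics/wrist5.png",im)
cv2.imwrite("pics/c5.png",cv2.resize(im[100:300,240:480],None,fx=3,fy=3,interpolation=cv2.INTER_CUBIC))
```

```text
[0.52144223 0.0953029  0.37392925]
```

View pics/wrist5.png

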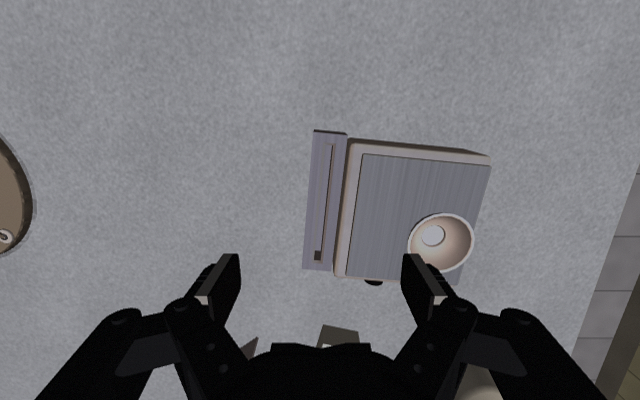

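View pics/c5.png

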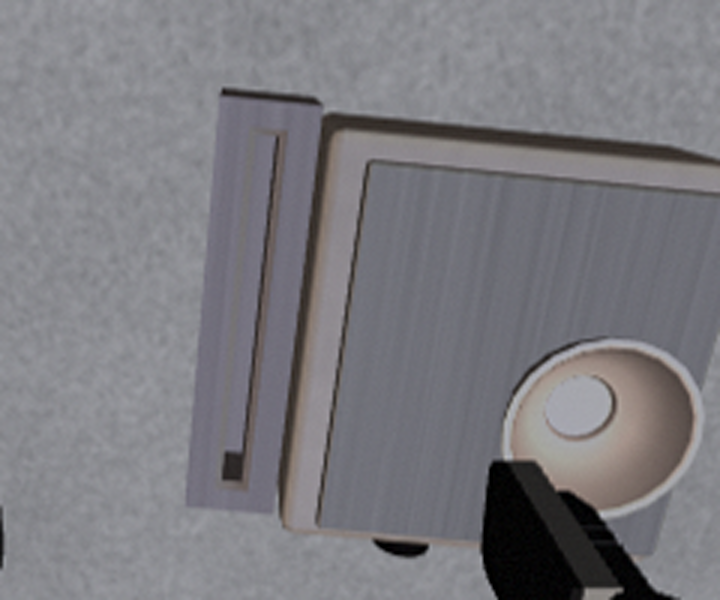

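Run:
```python
from h import *
d=np.load("w5.npz");W=(d["K"],d["T"])
px=np.array([[221,97],[321,104],[187,506],[277,513],[257,130],[286,130],[218,488],[247,490]])/3+[240,100]
h=.045
L=[[-.02,.09,h],[.02,.09,h],[-.02,-.09,h],[.02,-.09,h],[-.0075,.0795,h],[.0075,.0795,h],[-.0075,-.0795,h],[.0075,-.0795,h]]
p,e=fit([(W,L,px)],[.525,-.02,-.1]);print("slot",p,e.round(1).tolist())
# rough check vs first view + rack shield
```

```text
slot [ 0.52392878 -0.02084428 -0.08886627] [[-0.5, -0.4], [0.9, 0.5], [0.1, 0.2], [-0.3, 0.2], [-2.5, -1.1], [0.8, 0.1], [-0.4, 0.1], [1.1, 0.3]]
```

Call:
{"api": "send_rows", "payload": {
  "plan": [
    [0.2, 0, -5.3, 0, 1],
    [0.2, 0, -5.3, 0, 1],
    [0.2, 0, -5.3, 0, 1],
    [0.2, 0, -5.3, 0, 1],
    [0.1, 0, -5.3, 0, 1],
    [0, 0, -5.3, 0, 1],
    [0, 0, 0, 6.9, 1],
    [0, 0, 0, 6.9, 1],
    [0, 0, 0, 0, 1],
    [0, 0, 0, 0, 1]
  ]
}}

```text
clock: 7.98
tcp_pos: [0.5314, -0.3007, 0.246]
orientation: [-1.562, 0.186, -0.185]
contact_force: [1.1, 0.2, 0.2]
grip_width: 0.0853
```

Run:
```python
from h import *; from bench import r
f=r.grab_frame("wrist");W=cam(f);im=f["image"][:,:,::-1].copy();np.savez("w6.npz",K=W[0],T=W[1]);print(W[1].round(3).tolist(),r.get_obs()["tcp_pos"],r.get_obs()["orientation"])
cv2.imwrite("pics/wrist6.png",im)
cv2.imwrite("pics/c6.png",cv2.resize(im[90:290,240:400],None,fx=3,fy=3,interpolation=cv2.INTER_CUBIC))
```

```text
[[0.972, -0.222, -0.074, 0.55], [-0.234, -0.924, -0.302, -0.224], [-0.001, 0.311, -0.95, 0.375], [0.0, 0.0, 0.0, 1.0]] [ 0.53132645 -0.30099107  0.24611972] [-1.56235423  0.18659312 -0.18626651]
```

View pics/wrist6.png

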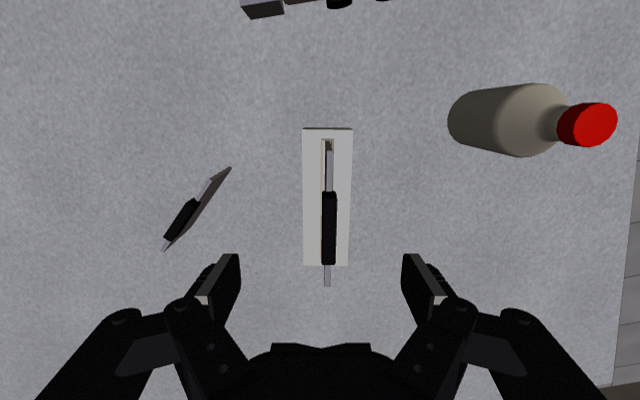

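View pics/c6.png

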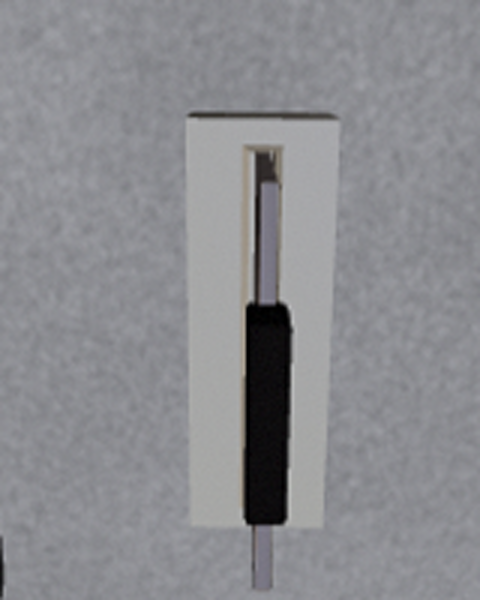

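Run:
```python
from h import *
d=np.load("w6.npz");W=(d["K"],d["T"])
s=lambda q:np.array(q)/3+[240,90]
p,e=fit([(W,[[-.03,.09,.04],[.03,.09,.04],[-.03,-.09,.04],[.03,-.09,.04]],s([[188,117],[339,120],[190,527],[322,528]]))],[.53,-.33,-.24]);print("rack",p,e.round(1).tolist())
g,e=fit([(W,[[-.007,.035,.132],[.007,.035,.132],[-.007,-.035,.132],[.007,-.035,.132]],s([[247,303],[288,305],[246,521],[286,522]]))],[.53,-.33,-.24]);print("grip",g,e.round(1).tolist())
q,e=fit([(W,[[-.003,.075,.11],[.003,.075,.11],[-.003,-.075,.11],[.003,-.075,.11]],s([[261,181],[278,181],[252,588],[272,588]]))],[.53,-.33,-.24]);print("plate",q,e.round(1).tolist())
```

```text
rack [ 0.53105806 -0.33493254 -0.24735736] [[-0.6, 0.4], [0.7, -0.0], [-0.0, -0.3], [-0.0, -0.2]]
grip [ 0.53283861 -0.32951099 -0.23394616] [[-0.9, 1.8], [0.9, 1.1], [-0.5, -2.6], [0.4, -2.9]]
plate [ 0.53196769 -0.3340309  -0.24421229] [[-0.4, -0.3], [0.4, -0.2], [0.6, 0.4], [-0.6, 0.4]]
```

Call:
{"api": "send_rows", "payload": {
  "plan": [
    [0.8, 0, -3.1, 0, 1],
    [0, 4, 0, 0, 1],
    [0, 4, 0, 0, 1],
    [0, 3, 0, 0, 1],
    [0, 2.2, 0, 0, 1],
    [0, 0, 0, 0, 1]
  ]
}}

```text
clock: 8.78
tcp_pos: [0.5304, -0.3329, 0.1126]
orientation: [-1.561, 0.191, -0.185]
contact_force: [0.5, 0.2, 0.2]
grip_width: 0.0854
```

Run:
```python
from h import *; from bench import r
for c in ["wrist","side"]:
  f=r.grab_frame(c);cv2.imwrite(f"pics/{c}7.png",f["image"][:,:,::-1])
a=cv2.imread("pics/side7.png")[230:400,270:430];b=cv2.imread("pics/wrist7.png")
cv2.imwrite("pics/c7.png",np.hstack([cv2.resize(a,None,fx=2,fy=2),cv2.resize(b,(480,300))[:300].copy() if 0 else cv2.copyMakeBorder(cv2.resize(b,(480,300)),0,40,0,0,0)]))
```

```text
(no output)
```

View pics/c7.png

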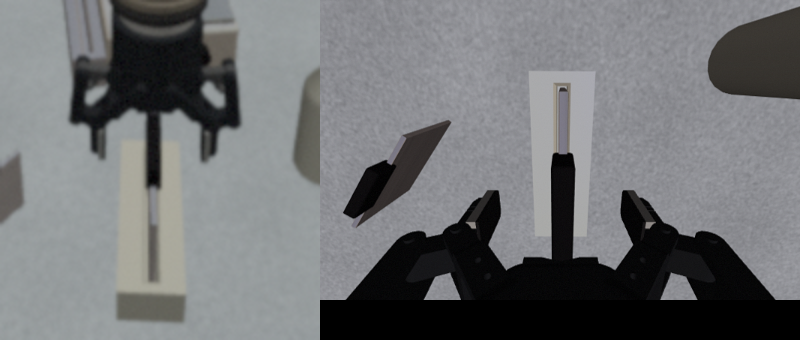

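Call:
{"api": "send_rows", "payload": {
  "plan": [
    [0, 0, 0, 0, 0],
    [0, 0, 0, 0, 0],
    [0, 0, 0, 0, 0],
    [0, 0, 0, 0, 0],
    [0, 0, 0, 0, 0],
    [0, 0, 0, 0, 0],
    [0, 0, 0, 0, 0],
    [0, 0, 0, 0, 0]
  ],
  "force": 70
}}

```text
clock: 9.88
tcp_pos: [0.5317, -0.3342, 0.1147]
orientation: [-1.563, 0.189, -0.19]
contact_force: [0.4, 0.4, 5.8]
grip_width: 0.0131
```

Call:
{"api": "send_rows", "payload": {
  "plan": [
    [0, -1.5, 0, 0, 0],
    [0, -1.5, 0, 0, 0],
    [0, -2, 0, 0, 0],
    [0, -3, 0, 0, 0],
    [0, -4, 0, 0, 0],
    [0, 0, 0, 0, 0],
    [0, 0, 0, 0, 0]
  ]
}}

```text
clock: 10.75
tcp_pos: [0.531, -0.3337, 0.2342]
orientation: [-1.562, 0.189, -0.189]
contact_force: [0.4, -0.0, -3.3]
grip_width: 0.0131
```

Run:
```python
from h import *; from bench import r
o=r.get_obs();print(o["tcp_pos"],o["orientation"],o["contact_force"],o["grip_width"])
for c in ["wrist","side","scene"]:
  f=r.grab_frame(c);cv2.imwrite(f"pics/{c}8.png",f["image"][:,:,::-1])
  np.savez(f"{c}8.npz",K=f["camera_matrix"],T=f["cam_to_world"])
a=cv2.imread("pics/side8.png")[180:400,270:430];b=cv2.imread("pics/wrist8.png");d=cv2.imread("pics/scene8.png")[80:230,150:270]
cv2.imwrite("pics/c8.png",np.hstack([cv2.resize(a,(436,600)),cv2.resize(d,(360,600))]))
```

```text
[ 0.5309652  -0.33365405  0.23422926] [-1.5620619   0.18939121 -0.18876376] [ 0.43884522 -0.02551658 -3.33649521] 0.013145839306053113
```

View pics/c8.png

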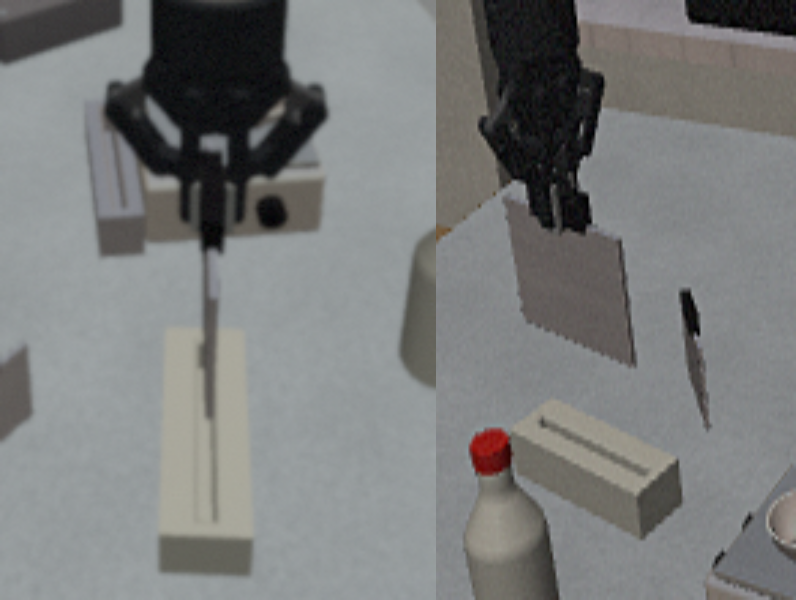

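View pics/wrist8.png

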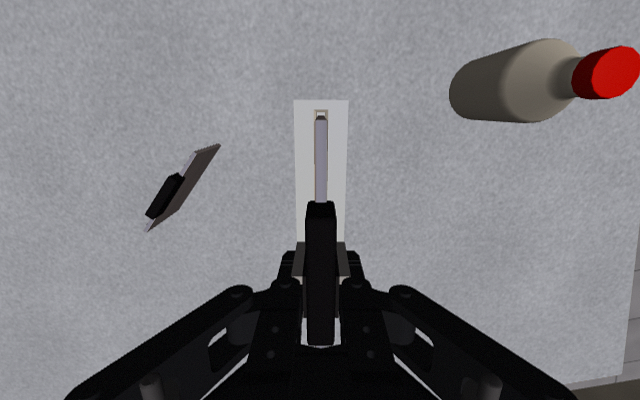

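Run:
```python
from h import *
from scipy.spatial.transform import Rotation as R
d=np.load("wrist8.npz");W=(d["K"],d["T"])
t=np.array([.53097,-.33365,.23423]);Rt=R.from_rotvec([-1.56206,.18939,-.18876]).as_matrix();print(Rt.round(3).tolist())
im=cv2.imread("pics/wrist8.png");cv2.imwrite("pics/c8b.png",cv2.resize(im[95:265,280:360],None,fx=3.5,fy=3.5,interpolation=cv2.INTER_CUBIC))
for px in [(314,119),(327,119),(314,200),(327,200)]: print(px,((ray(W,px,.2295)-t)@Rt).round(4))
# side view: plate vertical edge check
d=np.load("side8.npz");D=(d["K"],d["T"])
for L in [[-.003,.075],[.003,.075],[-.003,-.075],[.003,-.075]]:
  for h in (.0,.1): 
    P=t+Rt@np.array([L[0],.1047-h,L[1]]); print(L,h,proj(D,P).round(1), ((proj(D,P)-[270,180])*2.727).round(0))
```

```text
[[0.971, -0.0, 0.239], [-0.239, 0.0, 0.971], [-0.0, -1.0, 0.0]]
(314, 119) [-0.0027  0.0048  0.0749]
(327, 119) [0.0033 0.0048 0.0749]
(314, 200) [-0.003   0.0047  0.0358]
(327, 200) [0.0036 0.0047 0.0358]
[-0.003, 0.075] 0.0 [[344.4 271.7]] [[203. 250.]]
[-0.003, 0.075] 0.1 [[345.5 230. ]] [[206. 136.]]
[0.003, 0.075] 0.0 [[347.4 271.7]] [[211. 250.]]
[0.003, 0.075] 0.1 [[348.8 230.1]] [[215. 137.]]
[-0.003, -0.075] 0.0 [[345.2 333.2]] [[205. 418.]]
[-0.003, -0.075] 0.1 [[346.6 288.3]] [[209. 295.]]
[0.003, -0.075] 0.0 [[348.9 333.3]] [[215. 418.]]
[0.003, -0.075] 0.1 [[350.6 288.4]] [[220. 296.]]
```

View pics/c8b.png

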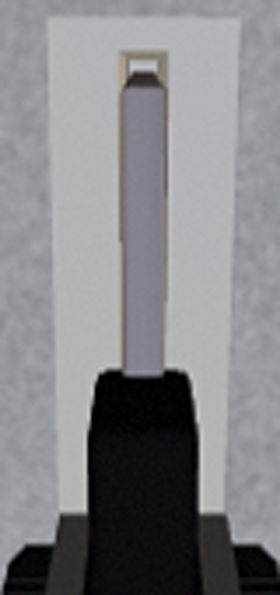

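Call:
{"api": "send_rows", "payload": {
  "plan": [
    [-0.6, 0, 2.6, 0, 0],
    [-1.2, 0, 4.6, 0, 0],
    [-1.3, 0, 4.6, 0, 0],
    [-1.3, 0, 4.6, 0, 0],
    [-1.3, 0, 4.6, 0, 0],
    [-1.3, 0, 4.6, 0, 0],
    [-0.8, 0, 3.0, 0, 0],
    [-0.4, 0, 1.6, -4.3, 0],
    [0, 0, 0, -4.3, 0],
    [0, 0, 0, 0, 0],
    [0, 0, 0, 0, 0]
  ]
}}

```text
clock: 12.28
tcp_pos: [0.5237, -0.0222, 0.234]
orientation: [-1.57, 0.073, -0.072]
contact_force: [-0.5, -0.4, -2.9]
grip_width: 0.0129
```

```bash
cat > chk.py <<'E'
from h import *; from bench import r; import sys
from scipy.spatial.transform import Rotation as R
n=sys.argv[1]
o=r.get_obs();t=o["tcp_pos"];Rt=R.from_rotvec(o["orientation"]).as_matrix();print(t,"yaw",np.arctan2(Rt[1,0],Rt[0,0]),"ydir",Rt[:,1].round(4),o["contact_force"].round(1),o["grip_width"],o["clock"])
s=[.5239,-.0208,-.092]
dd=np.array([s[0],s[1],t[2]])-t;print("to go tool",(dd@Rt).round(4))
def draw(im,c,L,col,world=False):
    q=np.array([proj(c,place(s,[l]) if world else (t+Rt@np.array(l)))[0] for l in L])
    cv2.polylines(im,[np.round(q*16).astype(np.int32)],True,col,1,cv2.LINE_AA,4)
for c in ["wrist","side","scene"]:
  f=r.grab_frame(c);C=cam(f);im=f["image"][:,:,::-1].copy();raw=im.copy()
  cv2.imwrite(f"pics/{c}{n}.png",raw);np.savez(f"{c}{n}.npz",K=C[0],T=C[1])
  if len(sys.argv)>2:
    draw(im,C,[[-.0075,-.0795,.045],[.0075,-.0795,.045],[.0075,.0795,.045],[-.0075,.0795,.045]],(0,255,0),True)
    draw(im,C,[[-.02,-.09,.045],[.02,-.09,.045],[.02,.09,.045],[-.02,.09,.045]],(0,255,255),True)
    draw(im,C,[[0,.1047,-.075],[0,.1047,.075],[0,.0047,.075],[0,.0047,-.075]],(0,0,255))
  cv2.imwrite(f"pics/{c}{n}o.png",im)
E
python3 chk.py 9 1
python3 - <<'E'
import cv2,numpy as np
a=cv2.imread("pics/side9o.png")[150:300,270:400];d=cv2.imread("pics/scene9o.png")[100:260,220:350]
cv2.imwrite("pics/c9.png",np.hstack([cv2.resize(a,(400,462)),cv2.resize(d,(400,462))]))
E
```

```text
[ 0.52366903 -0.02218222  0.2340441 ] yaw -0.09278230346405901 ydir [-5.e-04 -4.e-04 -1.e+00] [-0.5 -0.4 -2.9] 0.012866800764775773 12.275
to go tool [ 0.0001 -0.      0.0014]
```

View pics/c9.png

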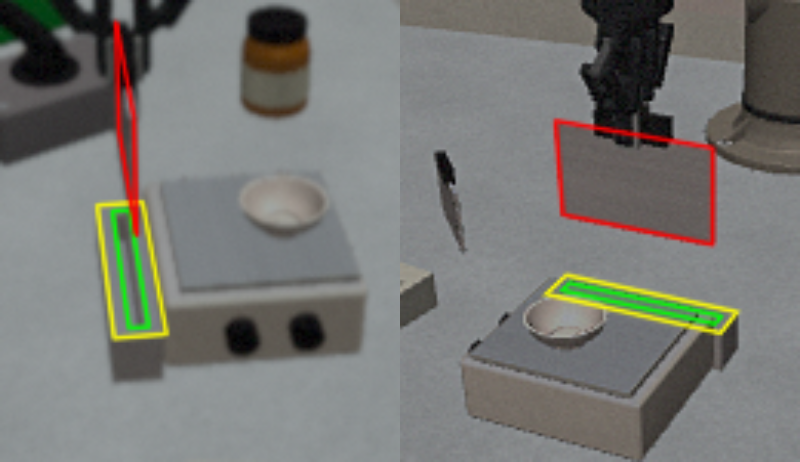

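View pics/wrist9.png

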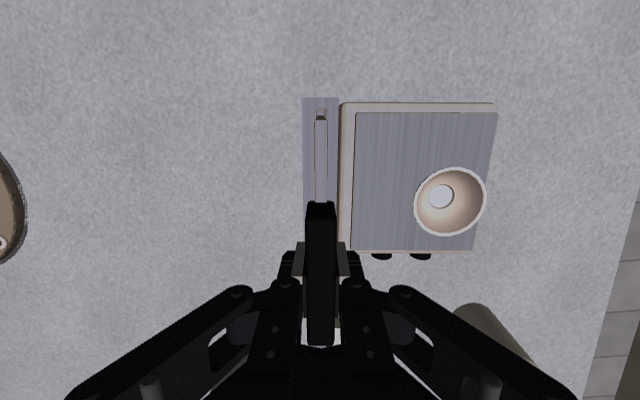

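Call:
{"api": "send_rows", "payload": {
  "plan": [
    [0, 2.5, 0.1, 0, 0],
    [0, 2.5, 0, 0, 0],
    [0, 2, 0, 0, 0],
    [0, 0, 0, 0, 0],
    [0, 0, 0, 0, 0]
  ]
}}

```text
clock: 13.05
tcp_pos: [0.5245, -0.0203, 0.1651]
orientation: [-1.57, 0.071, -0.072]
contact_force: [0.2, -0.1, -2.4]
grip_width: 0.0131
```

```bash
python3 chk.py 10
python3 - <<'E'
import cv2,numpy as np
a=cv2.imread("pics/side10o.png")[170:300,280:390];d=cv2.imread("pics/wrist10.png")[80:260,260:400]
cv2.imwrite("pics/c10.png",np.hstack([cv2.resize(a,(400,473)),cv2.resize(d,(368,473))]))
E
```

```text
[ 0.52448007 -0.0202674   0.16507264] yaw -0.09103231700685033 ydir [ 0.0011  0.     -1.    ] [ 0.2 -0.1 -2.4] 0.013116251110668959 13.05
to go tool [-0.0005 -0.     -0.0006]
```

View pics/c10.png

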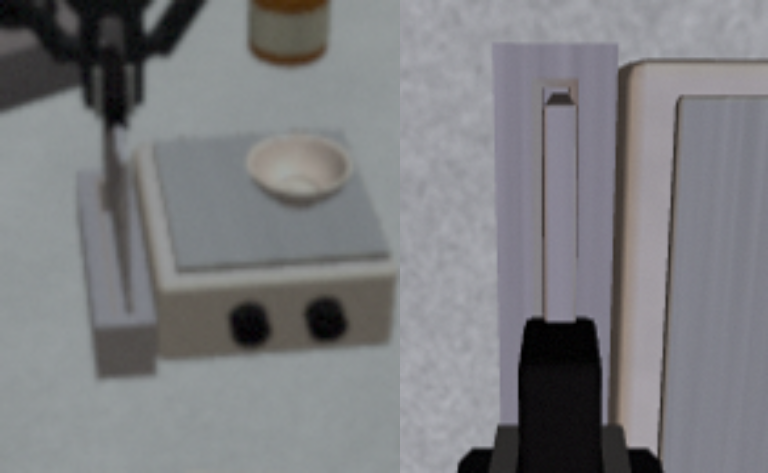

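Call:
{"api": "send_rows", "payload": {
  "plan": [
    [0, 1, 0, 0, 0],
    [0, 0.8, 0, 0, 0],
    [0, 0.7, 0, 0, 0],
    [0, 0, 0, 0, 0]
  ]
}}

```text
clock: 13.7
tcp_pos: [0.5233, -0.0202, 0.1384]
orientation: [-1.57, 0.073, -0.07]
contact_force: [-0.2, 0.8, -1.6]
grip_width: 0.0129
```

Call:
{"api": "send_rows", "payload": {
  "plan": [
    [0, 0.6, 0, 0, 0],
    [0, 0.6, 0, 0, 0],
    [0, 0.5, 0, 0, 0],
    [0, 0.2, 0, 0, 0],
    [0, 0, 0, 0, 0]
  ]
}}

```text
clock: 14.32
tcp_pos: [0.5239, -0.0202, 0.1202]
orientation: [-1.57, 0.071, -0.071]
contact_force: [0.0, -0.1, -3.3]
grip_width: 0.013
```

Call:
{"api": "send_rows", "payload": {
  "plan": [
    [0, 0.2, 0, 0, 0],
    [0, 0, 0, 0, 0],
    [0, 0, 0, 0, 0]
  ]
}}

```text
clock: 14.7
tcp_pos: [0.5243, -0.0203, 0.1196]
orientation: [-1.569, 0.071, -0.072]
contact_force: [-3.6, -0.6, 8.8]
grip_width: 0.0132
```

```bash
python3 chk.py 11
python3 - <<'E'
import cv2,numpy as np
a=cv2.imread("pics/side11o.png")[170:300,280:390];d=cv2.imread("pics/wrist11.png")[80:260,260:400]
cv2.imwrite("pics/c11.png",np.hstack([cv2.resize(a,(400,473)),cv2.resize(d,(368,473))]))
E
```

```text
[ 0.52429534 -0.02025747  0.1196389 ] yaw -0.09130726696172048 ydir [ 9.e-04  4.e-04 -1.e+00] [-3.6 -0.6  8.8] 0.013189910175136184 14.7
to go tool [-0.0003 -0.     -0.0006]
```

View pics/c11.png

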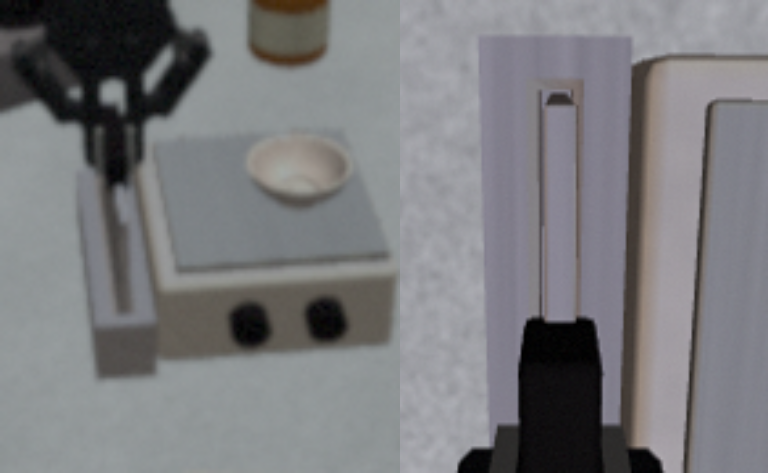

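Call:
{"api": "send_rows", "payload": {
  "plan": [
    [0, -0.1, 0, 0, 0],
    [0, 0, 0, 0, 0],
    [0, 0, 0, 0, 0.22],
    [0, 0, 0, 0, 0.3],
    [0, 0, 0, 0, 0.4],
    [0, 0, 0, 0, 0.45]
  ],
  "force": 20
}}

```text
clock: 15.6
tcp_pos: [0.524, -0.0201, 0.1193]
orientation: [-1.57, 0.071, -0.071]
contact_force: [-0.6, -0.5, 0.1]
grip_width: 0.0384
```

```bash
python3 chk.py 12
python3 - <<'E'
import cv2,numpy as np
a=cv2.imread("pics/side12o.png")[170:300,280:390];d=cv2.imread("pics/wrist12.png")[80:260,260:400]
cv2.imwrite("pics/c12.png",np.hstack([cv2.resize(a,(400,473)),cv2.resize(d,(368,473))]))
E
```

```text
[ 0.52401264 -0.02014107  0.11932562] yaw -0.09080577061200633 ydir [ 2.e-04  0.e+00 -1.e+00] [-0.6 -0.5  0.1] 0.03835783373889303 15.6
to go tool [-0.0001 -0.     -0.0007]
```

View pics/c12.png

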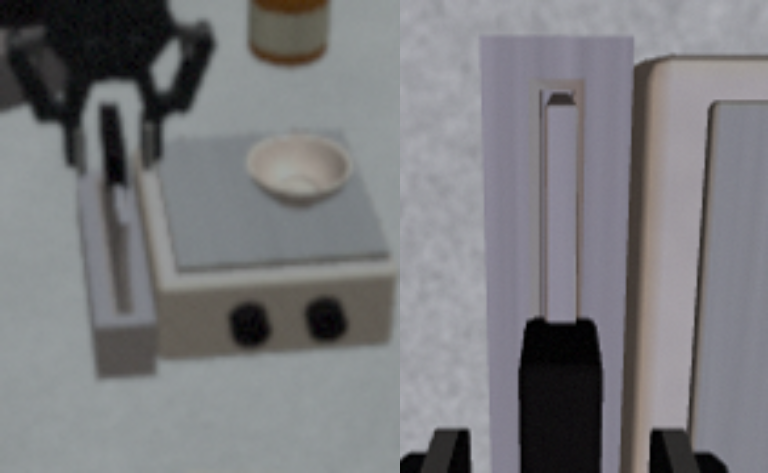

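Call:
{"api": "send_rows", "payload": {
  "plan": [
    [0, -1, 0, 0, 0.45],
    [0, -2, 0, 0, 0.45],
    [0, -4, 0, 0, 0.45],
    [0, -5, 0, 0, 0.45],
    [0, 0, 0, 0, 0.45],
    [0, 0, 0, 0, 0.45]
  ]
}}

```text
clock: 16.5
tcp_pos: [0.5236, -0.0201, 0.2395]
orientation: [-1.569, 0.071, -0.072]
contact_force: [-0.3, -0.2, -1.3]
grip_width: 0.0382
```

```bash
python3 chk.py 13
python3 - <<'E'
from h import *
s=[.5239,-.0208,-.092]
out=[]
for c,(y0,y1,x0,x1) in {"side":(170,300,280,390),"scene":(150,260,220,340),"wrist":(80,280,240,400)}.items():
  d=np.load(f"{c}13.npz");C=(d["K"],d["T"]);im=cv2.imread(f"pics/{c}13.png");k=4
  im=cv2.resize(im[y0:y1,x0:x1],None,fx=k,fy=k,interpolation=cv2.INTER_CUBIC)
  for L in [[[0,-.075,.045],[0,-.075,.115],[0,.075,.115],[0,.075,.045]],[[-.007,-.035,.137],[.007,-.035,.137],[.007,.035,.137],[-.007,.035,.137]]]:
    q=((proj(C,place(s,L))-[x0,y0]+.5)*k).round().astype(np.int32);cv2.polylines(im,[q],True,(0,0,255),1,cv2.LINE_AA)
  cv2.imwrite(f"pics/c13{c}.png",im)
a=cv2.imread("pics/c13side.png")[:440];b=cv2.imread("pics/c13scene.png")[:440,130:480]
cv2.imwrite("pics/c13.png",np.hstack([a,b]))
E
```

```text
[ 0.52361801 -0.02014299  0.23945431] yaw -0.09077227658714954 ydir [ 3.e-04  2.e-04 -1.e+00] [-0.3 -0.2 -1.3] 0.03822478215052445 16.5
to go tool [ 0.0003 -0.     -0.0006]
```

View pics/c13.png

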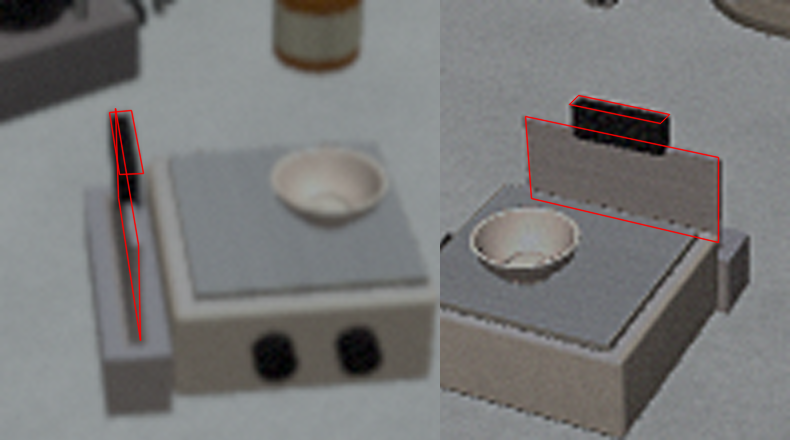

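View pics/c13wrist.png

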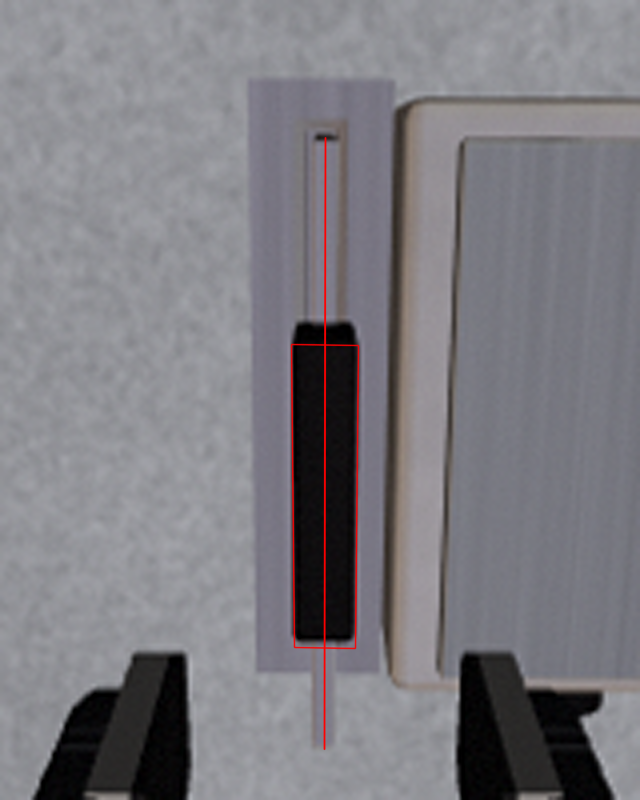

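Run:
```python
from h import *
p=[.4977,.2967,.368]
def uw(th,dd,R=.075): return [-R*np.cos(th)+dd*np.sin(th),R*np.sin(th)+dd*np.cos(th),0]
print("start",place(p,[uw(1.571,.06)])[0][:2])
for th in np.arange(1.571,-.1,-.2):print(round(th,2),place(p,[uw(th,.024)])[0].round(3)[:2])
```

```text
start [0.52672032 0.38825775]
1.57 [0.493 0.375]
1.37 [0.478 0.373]
1.17 [0.463 0.367]
0.97 [0.45  0.359]
0.77 [0.438 0.348]
0.57 [0.429 0.335]
0.37 [0.423 0.321]
0.17 [0.419 0.306]
-0.03 [0.419 0.29 ]
```

Call:
{"api": "send_rows", "payload": {
  "plan": [
    [0, 0, 0, -5.2, 0],
    [0, 0, 5.8, 0, 0],
    [0, 0, 5.8, 0, 0],
    [0.1, 0, 5.8, 0, 0],
    [0.1, 0, 5.8, 0, 0],
    [0.1, 0, 5.8, 0, 0],
    [0, 0, 5.9, 0, 0],
    [0, 0, 5.9, 0, 0],
    [0, 0, 0, 0, 0],
    [0, 0, 0, 0, 0]
  ]
}}

```text
clock: 17.9
tcp_pos: [0.5266, 0.3871, 0.2379]
orientation: [-1.573, 0.001, 0.001]
contact_force: [0.5, -0.6, -0.2]
grip_width: 0.0001
```

```bash
python3 chk.py 14
```

```text
[0.52658871 0.38709949 0.2378657 ] yaw 0.00017324114166749946 ydir [-0.0015 -0.0022 -1.    ] [ 0.5 -0.6 -0.2] 0.00014777794828223795 17.9
to go tool [-0.0028  0.0009 -0.4079]
```

View pics/wrist14.png

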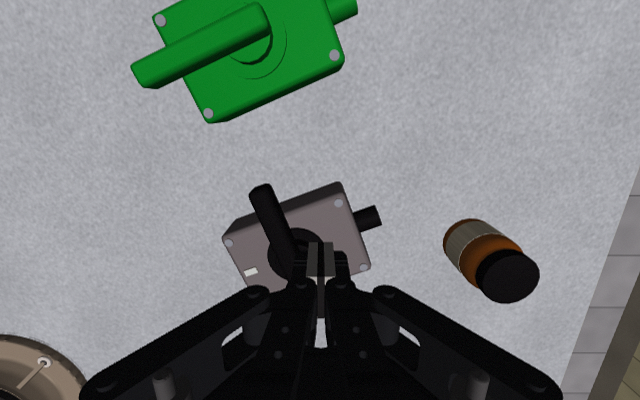

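Call:
{"api": "send_rows", "payload": {
  "plan": [
    [0, 5, 0, 0, 0],
    [0, 5, 0, 0, 0],
    [0, 4, 0, 0, 0],
    [0, 1.1, 0, 0, 0],
    [0, 0, 0, 0, 0]
  ]
}}

```text
clock: 18.68
tcp_pos: [0.5274, 0.3872, 0.0887]
orientation: [-1.571, 0.001, -0.001]
contact_force: [0.6, -0.5, 0.8]
grip_width: 0.0001
```

Call:
{"api": "send_rows", "payload": {
  "plan": [
    [-1.7, 0, -0.6, 0, 0],
    [-1.7, 0, -0.7, 0, 0],
    [-1.5, 0, -0.2, 0, 0],
    [-1.5, 0, -0.6, 0, 0],
    [-1.3, 0, -0.8, 0, 0],
    [-1.2, 0, -1.1, 0, 0],
    [-0.9, 0, -1.3, 0, 0],
    [-0.6, 0, -1.4, 0, 0],
    [-0.4, 0, -1.5, 0, 0],
    [0, 0, 0, 0, 0]
  ]
}}

```text
clock: 19.92
tcp_pos: [0.4186, 0.3038, 0.0882]
orientation: [-1.572, 0.002, -0.001]
contact_force: [0.0, 1.2, -0.6]
grip_width: -0.0001
```

```bash
python3 chk.py 15
python3 - <<'E'
import cv2,numpy as np
a=cv2.imread("pics/scene15.png")[150:270,360:520];d=cv2.imread("pics/wrist15.png")
cv2.imwrite("pics/c15.png",np.vstack([cv2.resize(a,(400,300)),cv2.resize(d,(400,250))]))
E
```

```text
[0.41861337 0.30382791 0.08817752] yaw -0.0019766499982979586 ydir [-9.0e-04 -1.4e-03 -1.0e+00] [ 0.   1.2 -0.6] -0.00014406613874242078 19.925
to go tool [ 0.1059  0.0004 -0.3244]
```

View pics/c15.png

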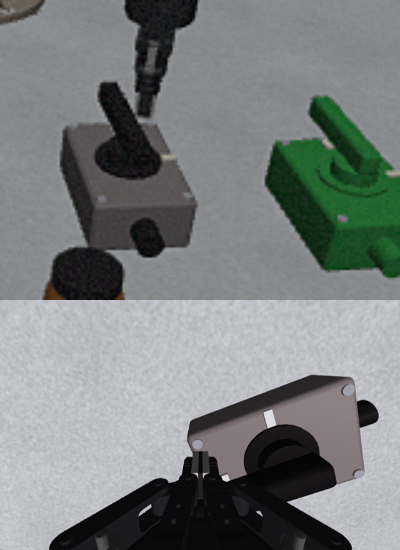

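The lever is back in line with the box. I'll back off, lift clear and check.

Call:
{"api": "send_rows", "payload": {
  "plan": [
    [0.3, 0, 1, 0, 0],
    [0, -4, 0.5, 0, 0],
    [0, -5, 0, 0, 0],
    [0, -6, 0, 0, 0],
    [2, 0, 2, 0, 0],
    [2, 0, 2, 0, 0],
    [0, 0, 0, 0, 0],
    [0, 0, 0, 0, 0]
  ]
}}

```text
clock: 21.08
tcp_pos: [0.4614, 0.3611, 0.2379]
orientation: [-1.571, 0.0, 0.001]
contact_force: [-0.3, 0.5, 0.2]
grip_width: -0.0002
```

```bash
python3 chk.py 16
python3 - <<'E'
from h import *
p=[.4977,.2967,.368];s=[.5239,-.0208,-.092]
d=np.load("wrist16.npz");C=(d["K"],d["T"]);im=cv2.imread("pics/wrist16.png")
for th,col in ((0,(0,255,0)),(.15,(0,0,255))):
  q=proj(C,place(p,[[0,0,.106],[-.1*np.cos(th),.1*np.sin(th),.106]])).astype(int)
  cv2.line(im,tuple(q[0].tolist()),tuple(q[1].tolist()),col,1)
a=cv2.resize(im[100:340,160:440],None,fx=1.4,fy=1.4)
b=cv2.resize(cv2.imread("pics/scene16.png")[120:310,150:450],None,fx=1.3,fy=1.3)
k=3;d=np.load("side16.npz");C=(d["K"],d["T"]);im=cv2.resize(cv2.imread("pics/side16.png")[140:300,270:400],None,fx=k,fy=k)
q=((proj(C,place(s,[[0,-.075,.045],[0,-.075,.115],[0,.075,.115],[0,.075,.045]]))-[270,140]+.5)*k).round().astype(np.int32);cv2.polylines(im,[q],True,(0,0,255),1)
H=600;o=np.zeros((H,800,3),np.uint8);o[:a.shape[0],:a.shape[1]]=a;o[340:340+b.shape[0],:b.shape[1]]=b;o[:im.shape[0],400:400+im.shape[1]]=im
cv2.imwrite("pics/c16.png",o)
E
```

```text
[0.46141917 0.36109469 0.23788156] yaw 0.0006363901911949643 ydir [-8.e-04 -6.e-04 -1.e+00] [-0.3  0.5  0.2] -0.00022001341949226771 21.075
to go tool [ 6.220e-02  2.000e-04 -3.819e-01]
```

View pics/c16.png

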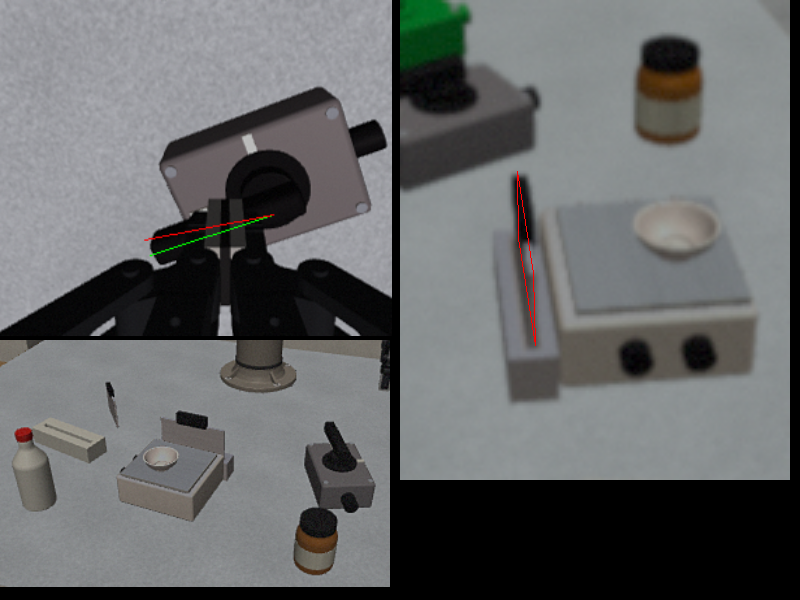

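Call:
{"api": "send_rows", "payload": {
  "plan": [
    [2, -0.4, -1.6, 0, 0],
    [1.9, -0.3, -1.7, 0, 0],
    [0, 0, 0, 0, 0],
    [0, 0, 0, 0, 0]
  ]
}}

```text
clock: 21.72
tcp_pos: [0.5, 0.3283, 0.2452]
orientation: [-1.57, 0.0, 0.001]
contact_force: [-0.8, -0.9, 0.5]
grip_width: -0.0001
```

```bash
python3 chk.py 17
python3 - <<'E'
import cv2,numpy as np
f=lambda n:cv2.resize(cv2.imread(f"pics/wrist{n}.png")[120:280,220:420],None,fx=2,fy=2,interpolation=cv2.INTER_CUBIC)
cv2.imwrite("pics/c17.png",np.hstack([f(1),f(17)]))
E
```

```text
[0.50002527 0.32831093 0.24520391] yaw 0.00047345894319087036 ydir [-7.e-04  3.e-04 -1.e+00] [-0.8 -0.9  0.5] -9.566229360450388e-05 21.725
to go tool [ 2.370e-02 -1.000e-04 -3.491e-01]
```

View pics/c17.png

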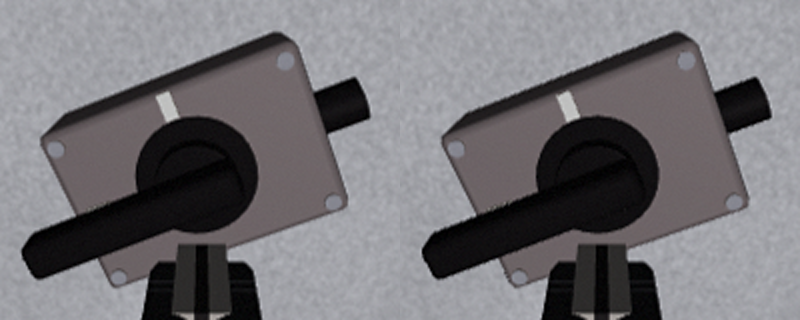

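From the same viewpoint, the lever at (60,250) looks the same as at the start, so it is fully on. Everything is clear of the robot, so I'm handing in.

```bash
python3 -c "
from bench import r
print(r.hand_in())"
```

```text
the job is handed in; nothing more can be done
None
```

I switched the grey isolator off, moved the larger shield from the draining block into the stirrer's rail slot, turned the isolator back on and handed the job in. It took about 22 s of the 70 s allowed. The hand-in gives no verdict, so the results below are from my own camera checks.

- **Isolator off:** with the arm lifted clear, the lever lay along the 1.571 rad (fully crosswise) line, and I did not touch it again until the shield was fitted.
- **Shield:** I felt it touch the slot floor. The scene and wrist overlays then matched the fully home position. The side view showed the grip bar about 1 pixel (2 mm) off, which I put at a tilt of 0.02 rad or less.
- **Isolator on:** the last picture of the lever matches the starting picture from the same viewpoint.
- **Left alone:** the dish, bottle and jar look undisturbed in the pictures, though I did not measure their positions. The arm finished clear of everything, with about 1 N on the tool.

**Disagreements:** the isolator box fits left up to 4–5 pixels of error, which I put down to its rounded corners. Because of that, I judged the lever by comparing pictures as well as by the fitted lines. In one partly blocked view before the final check, the lever seemed slightly off the "on" line; the start picture had shown the same small offset.

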